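# Dock the band case at the green end

### The job

The wooden band case with the clear lid has been left askew on the banding counter. Push it along the counter with the fingers, without lifting or tipping it, into the low wooden dock until one long side lies flush against the back rail and one end is right up against the green end block, and leave it there. Leave the pliers, the tin and the wing rule where they are.

Things in the scene. Friction and masses are not known exactly. Their poses are not given: they have to be found in the camera images.
- band_case: Closed solid light-wood case, fixed clear lid over small leg bands: 95 mm (own x) by 160 mm (own y) by 42 mm high, origin at the centre of its underside, z up. Loose, 0.3 to 0.6 kg, slides with about 2 to 5 N. Too wide for most grippers. Starts between dock and robot, clear of rail and blocks, turned up to 0.35 rad from the dock's axes. Either long side may face the rail.
- dock: Brown wooden back rail, screwed down: 22 mm (x) by 440 mm (y) by 30 mm high. Origin at counter level, mid-length, on its front face: that face, which the case must meet, is the plane x = 0 of this frame; +x points away from the robot through the rail, y runs along it. The dock's space is on the -x side, with an end block standing out at each end of the rail.
- green_block: Green end block, screwed down: 60 mm (x) by 20 mm (y) by 30 mm high, origin at the centre of its underside, axes parallel to the dock's. It stands at dock x = -30 mm and dock y = +210 or -210 mm (it may swap places with the red one); its inner face is 200 mm from the middle of the rail. The case goes against that inner face.
- red_block: Red-painted end block, the same size, at the other end of the rail; 400 mm between the two inner faces. Fixed.
- pliers: Bystander: banding pliers with red handles lying loose on the counter to one side of the dock, 152 mm (own x, jaws to +x) by 56 mm by 12 mm high; origin under their middle. Not to be moved.
- tin: Bystander: closed blue-and-silver tin standing loose on the counter on the other side of the dock, 66 mm across, 85 mm high; origin at the centre of its underside. Not to be moved.
- wing_rule: Bystander: steel wing rule lying loose behind the rail, 28 mm (x) by 240 mm (y) by 4 mm, with an 18 mm high stop at its -y end; origin at the centre of its underside. Not to be moved.
Things that resemble listed ones, but are neither listed nor needed, are in the scene too. Several things have the shape of the band_case; the one meant has the colours described above.

How it is judged:
By the outcome, as a careful person would: the job done as asked, in the order asked, and still so for the second after the job is handed in, with the robot touching nothing.
It also fails if it takes over 64 s, if anything falls off the work surface, if the arm or the gripper's body presses on something with over 40 N, if the wrist force passes 120 N, or if a joint passes its speed limit or range.

### The arm

A 6-joint arm with a two-finger parallel gripper is mounted at the origin on the work surface. World frame = base frame: x ahead of the robot, y to its left, z up, the work surface at z = 0. Lengths are in m, angles in rad, forces in N, time in s.
With the tool pointing down it reaches from about 0.325 to 0.875 m from the base axis. Payload 4.4 kg.
Tool frame: the origin (TCP) lies midway between the tips of the shut fingers; the grasp point (between the pads) lies 19 mm behind it; z points along the fingers, y is the line along which they close (so a half turn about z gives the same grasp; the last joint's range is limited). The gripper opens to 85 mm and grips with 20 to 120 N. Pads are 22 mm wide; open, the fingers measure 114 mm over their backs; the gripper's body (76 mm by 85 mm) begins 54 mm behind the grasp point. The pads swing forward as they close: fully open they stand 13 mm farther back than shut.
Start: joints at [-1.427, 0.207, 1.542, -0, 1.393, -0.15], TCP at [0.167, -0.55, 0.231] pointing down, gripper open.
Joint ranges: [-2.73, 2.73], [-0.86, 2.22], [0.23, 2.46], [-1.11, 4.25], [0.08, 2.63], [-2.82, 2.82]. Speed limits (rad/s): [2.79, 2.79, 3.14, 3.14, 3.14, 3.14].

### API

Orientations are given as [roll, pitch, yaw] about the fixed x, y, z axes, in that order (R = Rz(yaw) Ry(pitch) Rx(roll)).
In Python, from cell import get_obs, grab_frame, camera_model, finish_job gives the robot as it stands.
- The arm moves only by the tool arm_command, never from a script. Its argument "moves" is a list of rows, each an object of numbers: "gripper": the gripper's target within -1 to 1 (fully open at 1, half-way at 0, shut at -1); "tx", "ty", "tz": the shift along the tool's x, y, z each as a share of 0.5 m, from -1 to 1; "turn": the turn about the tool's z as a share of 90 degrees, from -1 to 1. In form: [{"gripper": .., "tx": .., "ty": .., "tz": .., "turn": ..}, ...]. A call has exactly 10 rows; each row is the pose to reach, as a shift and turn from the pose commanded when the call began, along the tool's axes at that moment; what a row does not reach only later rows make up. A row lasts 1/8 s, in which the tool goes at most 62.5 mm and 10.7 degrees, less where a joint would pass 70% of its speed; a pose out of reach is approached as far as the arm can. A call with a number of a shift or a turn outside -1 to 1 is refused whole. A call with a gripper value outside its range is refused whole. The fingers move at their own pace and stop on an object; "squeeze" is the grip in N (left out, the last holds). Time passes only in rows, so rows that repeat a pose let the fingers close, or fill a call up. It gives the time, the measured TCP pose, the force, the opening and the grip force at its end, in the units of the state.
- get_obs(): the state, without advancing time (a new reading comes with each control period).
- grab_frame(name): name is "scene" or "top"; returns the picture (400x640x3 uint8, red, green, blue); there is no depth.
- camera_model(name): a dict with "fov_y" (degrees; the focal length in pixels is half the picture's height over the tangent of half this angle, whatever the lens; pixels are square), "cx", "cy" (the principal point, pixels), "xyz" and "orientation" of the camera in the world. Camera axes: x right, y up, looking along -z (the intrinsics and any distortion apply to the point x, -y, -z); pixel columns grow to the right and rows downward; lengths in m; the calibration is good to about 2 mm. A picture is of the moment at which its call begins. camera_model takes no time and is no camera call.
- finish_job(): hands the job in; it is judged then, once.
The state is a dict: "time_s": time; "joints": joint angles; "dq": joint speeds; "joint_efforts": joint torques, N m; "ee_pos": TCP position; "eef_rot": TCP orientation; "force": force on the tool from outside, world axes, zero at the start; "moment": the same for the moment, N m; "finger_gap": opening from 0.0 (shut) to 1.0 (fully open); "finger_force": force on a finger pad.
Only numpy, scipy, OpenCV 4.12 (cv2) and the standard library are available. Lean on these libraries where they do the work, as an engineer would, in place of code of your own. Each camera call takes 0.05 s, during which the arm holds its last target. There are 200 camera calls.

## Working session

There is one attempt and no reset: what is moved stays moved. The work goes in short steps, Python scripts to look and compute and a tool call to move; the robot and the scene stay as the last step left them, time stands still between calls to the robot, and variables do not carry over. Pictures are saved under pics/ and viewed, at most 12 in all, crops included, and the job is handed in when it is done.

Besides the shell and the picture viewer there is one more tool, called after "Emit:" in YAML: its name, and indented under it one key for each argument. arm_command: Moves the arm, as the interface text tells. Shift numbers are shares of 0.5 m and turn numbers shares of 90 degrees, none past 1 either way. Its arguments: {"type":"object","properties":{"moves":{"type":"array"},"squeeze":{"type":"number"}},"required":["moves"]}

```bash
mkdir -p pics
python3 - <<'E'
from cell import *
import cv2
for n in("top","scene"):
    cv2.imwrite(f"pics/{n}0.png",grab_frame(n)[:,:,::-1]); print(camera_model(n))
o=get_obs();print(o['ee_pos'],o['eef_rot'],o['time_s'])
E
```

```text
{'fov_y': 43.6669828917319, 'cx': 330.1039989858838, 'cy': 197.08807040833636, 'xyz': array([0.44582317, 0.02386429, 1.09114219]), 'orientation': array([ 0.11108504, -0.02875057, -1.54169737])}
{'fov_y': 53.305323437149774, 'cx': 310.3144805277305, 'cy': 203.46569414406196, 'xyz': array([ 0.95317844, -0.17825221,  0.77538531]), 'orientation': array([0.51710064, 0.0038154 , 1.10926663])}
[ 0.16692942 -0.54950515  0.23021869] [-3.13949450e+00 -3.04464723e-04  2.94753721e-01] 0.1
```

View pics/top0.png

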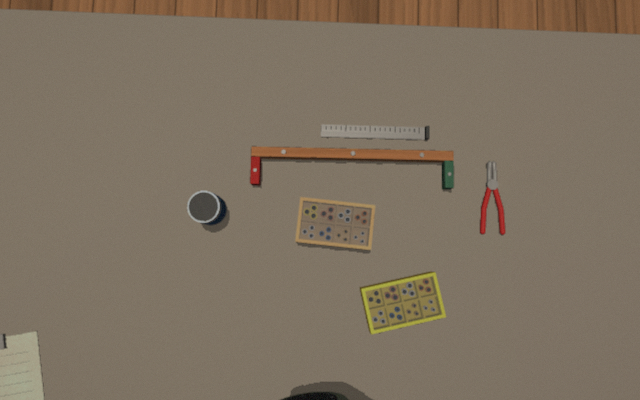

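View pics/scene0.png

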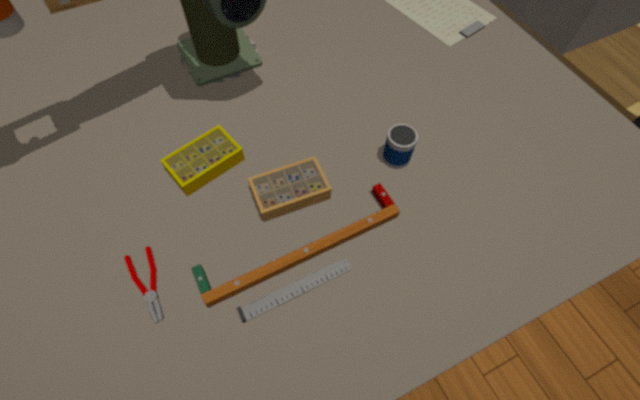

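The top view shows the wooden case at about (336,223), and the yellow-rimmed lookalike at (403,302). The rail runs (251,152)-(453,155), with the green block at (448,174), the red block at (255,170), the tin at (205,208) and the pliers at (492,200).

```bash
cat > h.py <<'E'
from cell import *
import cv2, numpy as np
from scipy.spatial.transform import Rotation as R
def cast(name,uv,z):
    m=camera_model(name); f=200/np.tan(np.radians(m['fov_y']/2))
    uv=np.atleast_2d(uv).astype(float)
    d=np.c_[(uv[:,0]-m['cx'])/f,-(uv[:,1]-m['cy'])/f,-np.ones(len(uv))]
    d=R.from_euler('xyz',m['orientation']).apply(d); c=np.array(m['xyz'])
    return (c+d*((z-c[2])/d[:,2])[:,None])[:,:2]
def blob(hsv,lo,hi,roi):
    m=cv2.inRange(hsv,lo,hi); k=np.zeros_like(m); x0,y0,x1,y1=roi; k[y0:y1,x0:x1]=m[y0:y1,x0:x1]
    k=cv2.morphologyEx(k,cv2.MORPH_CLOSE,np.ones((3,3)))
    return max(cv2.findContours(k,cv2.RETR_EXTERNAL,cv2.CHAIN_APPROX_NONE)[0],key=cv2.contourArea)
def rect(name,c,z):
    p=cast(name,c.reshape(-1,2),z).astype(np.float32)
    r=cv2.minAreaRect(p*1000); b=cv2.boxPoints(r)
    return np.round(r[0],1),np.round(r[1],1),round(r[2],2),b.round(0).tolist()
E
python3 - <<'E'
from h import *
im=cv2.imread('pics/top0.png');hsv=cv2.cvtColor(im,cv2.COLOR_BGR2HSV)
for p in [(300,220),(303,201),(336,225),(340,246),(310,154),(448,180),(256,165),(280,225),(365,290)]: print(p,hsv[p[1],p[0]])
S=lambda r,lo,hi,z,n:print(n,rect('top',blob(hsv,lo,hi,r),z))
S((285,190,385,260),(5,60,90),(28,255,255),.042,'case')
S((245,143,460,163),(5,120,80),(22,255,255),.03,'rail')
S((435,155,465,195),(60,70,20),(95,255,255),.03,'green')
S((240,155,270,190),(0,150,80),(4,255,255),.03,'red')
S((350,265,455,340),(22,100,100),(35,255,255),.042,'yellow')
print(cast('top',[(205,208)],.085),cast('top',[(482,233),(492,162)],.01))
E
```

```text
(300, 220) [ 18 109 150]
(303, 201) [ 15  89 118]
(336, 225) [ 15  68 117]
(340, 246) [ 17 108 139]
(310, 154) [ 12 149 151]
(448, 180) [68 86 89]
(256, 165) [  1 193 147]
(280, 225) [ 17  52 127]
(365, 290) [ 30 150 168]
case (array([508.3, -14.3]), array([165.7, 103.8]), 84.31, [[448.0, -92.0], [552.0, -102.0], [568.0, 63.0], [465.0, 73.0]])
rail (array([661.8, -47.9]), array([ 21.6, 435.9]), 0.72, [[648.0, 170.0], [654.0, -266.0], [675.0, -266.0], [670.0, 170.0]])
green (array([ 622.5, -254.8]), array([59.7, 21.8]), 0.11, [[593.0, -244.0], [593.0, -266.0], [652.0, -266.0], [652.0, -244.0]])
red (array([618.3, 160.3]), array([56.4, 19.2]), 1.99, [[590.0, 169.0], [590.0, 150.0], [647.0, 152.0], [646.0, 171.0]])
yellow (array([ 348.8, -160.1]), array([ 96.9, 162.6]), 14.06, [[282.0, -93.0], [322.0, -251.0], [416.0, -227.0], [376.0, -69.0]])
[[0.52871683 0.24892655]] [[ 0.49922441 -0.33737556]
 [ 0.65721365 -0.36052904]]
```

```bash
cat >> h.py <<'E'
def go(x,y,z,yaw=None):
    o=get_obs(); r=R.from_euler('xyz',o['eef_rot']); d=r.inv().apply(np.array([x,y,z])-o['ee_pos'])/.5
    t=0 if yaw is None else -(yaw-o['eef_rot'][2])/(np.pi/2)
    print('t',round(o['time_s'],2),'tx,ty,tz',d.round(3),'turn',round(t,3),'F',np.round(o['force'],1),'pos',np.round(o['ee_pos'],4))
E
python3 -c "
from h import *
go(.41,-.014,.23,.0126)"
```

```text
t 0.1 tx,ty,tz [ 0.776 -0.884  0.003] turn 0.18 F [-0.2  0.5 -0.1] pos [ 0.1669 -0.5495  0.2302]
```

Emit:
arm_command:
  moves:
    - {"gripper": 1, "tx": 0.08, "ty": -0.09, "tz": 0, "turn": 0.02}
    - {"gripper": 1, "tx": 0.16, "ty": -0.18, "tz": 0, "turn": 0.04}
    - {"gripper": 1, "tx": 0.25, "ty": -0.28, "tz": 0, "turn": 0.06}
    - {"gripper": 1, "tx": 0.34, "ty": -0.38, "tz": 0, "turn": 0.08}
    - {"gripper": 1, "tx": 0.43, "ty": -0.48, "tz": 0, "turn": 0.1}
    - {"gripper": 1, "tx": 0.52, "ty": -0.58, "tz": 0, "turn": 0.12}
    - {"gripper": 1, "tx": 0.6, "ty": -0.68, "tz": 0, "turn": 0.14}
    - {"gripper": 1, "tx": 0.68, "ty": -0.78, "tz": 0, "turn": 0.16}
    - {"gripper": 1, "tx": 0.74, "ty": -0.85, "tz": 0, "turn": 0.18}
    - {"gripper": 1, "tx": 0.776, "ty": -0.884, "tz": 0, "turn": 0.18}

```text
time_s: 1.35
ee_pos: [0.41, -0.0116, 0.231]
eef_rot: [-3.141, 0.0, 0.016]
force: [0.9, -0.1, -0.7]
finger_gap: 0.998
finger_force: 0.0
```

```bash
python3 -c "
from h import *
go(.41,-.014,.006,.0126)"
```

```text
t 1.35 tx,ty,tz [0.    0.005 0.45 ] turn 0.002 F [ 0.9 -0.1 -0.7] pos [ 0.41   -0.0116  0.231 ]
```

Emit:
arm_command:
  moves:
    - {"gripper": 1, "tx": 0, "ty": 0.004, "tz": 0.06, "turn": 0.002}
    - {"gripper": 1, "tx": 0, "ty": 0.004, "tz": 0.12, "turn": 0.002}
    - {"gripper": 1, "tx": 0, "ty": 0.004, "tz": 0.18, "turn": 0.002}
    - {"gripper": 1, "tx": 0, "ty": 0.004, "tz": 0.24, "turn": 0.002}
    - {"gripper": 1, "tx": 0, "ty": 0.004, "tz": 0.3, "turn": 0.002}
    - {"gripper": 1, "tx": 0, "ty": 0.004, "tz": 0.35, "turn": 0.002}
    - {"gripper": 1, "tx": 0, "ty": 0.004, "tz": 0.4, "turn": 0.002}
    - {"gripper": 1, "tx": 0, "ty": 0.004, "tz": 0.43, "turn": 0.002}
    - {"gripper": 1, "tx": 0, "ty": 0.004, "tz": 0.45, "turn": 0.002}
    - {"gripper": 1, "tx": 0, "ty": 0.004, "tz": 0.45, "turn": 0.002}

```text
time_s: 2.6
ee_pos: [0.4092, -0.0163, 0.0057]
eef_rot: [-3.141, 0.002, 0.009]
force: [-0.0, 0.5, 0.4]
finger_gap: 0.998
finger_force: 0.0
```

Run:
```python
from h import *
go(.52,-.014,.006,.0126)
im=grab_frame('scene')[:,:,::-1]; cv2.imwrite('pics/s1.png',cv2.resize(im[60:320,100:460],None,fx=2,fy=2))
```

```text
t 2.6 tx,ty,tz [ 0.222 -0.003 -0.001] turn -0.002 F [-0.   0.5  0.4] pos [ 0.4092 -0.0163  0.0057]
```

View pics/s1.png

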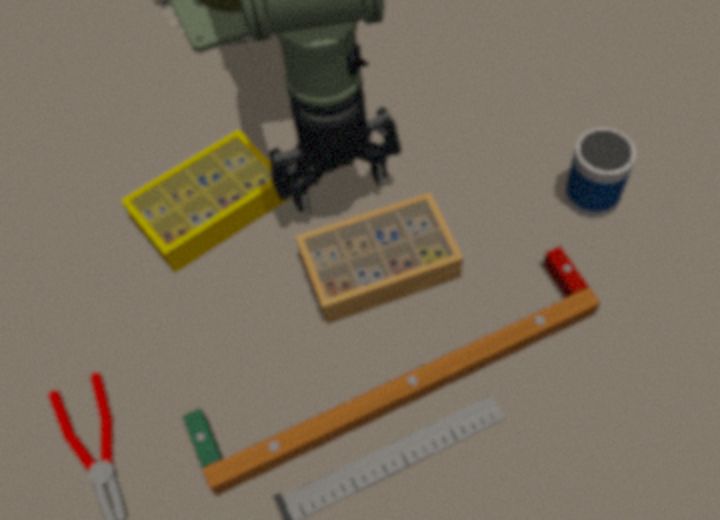

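The fingers stand behind the case, clear of the yellow lookalike. Next I push toward the rail.

Emit:
arm_command:
  moves:
    - {"gripper": 1, "tx": 0.025, "ty": 0, "tz": 0, "turn": -0.002}
    - {"gripper": 1, "tx": 0.05, "ty": 0, "tz": 0, "turn": -0.002}
    - {"gripper": 1, "tx": 0.07, "ty": 0, "tz": 0, "turn": -0.002}
    - {"gripper": 1, "tx": 0.09, "ty": 0, "tz": 0, "turn": -0.002}
    - {"gripper": 1, "tx": 0.11, "ty": 0, "tz": 0, "turn": -0.002}
    - {"gripper": 1, "tx": 0.13, "ty": 0, "tz": 0, "turn": -0.002}
    - {"gripper": 1, "tx": 0.15, "ty": 0, "tz": 0, "turn": -0.002}
    - {"gripper": 1, "tx": 0.17, "ty": 0, "tz": 0, "turn": -0.002}
    - {"gripper": 1, "tx": 0.19, "ty": 0, "tz": 0, "turn": -0.002}
    - {"gripper": 1, "tx": 0.21, "ty": 0, "tz": 0, "turn": -0.002}

```text
time_s: 3.9
ee_pos: [0.5137, -0.0151, 0.0058]
eef_rot: [-3.141, 0.004, 0.013]
force: [-5.4, 0.3, 4.2]
finger_gap: 1.002
finger_force: 3.0
```

Run:
```python
from h import *
go(.54,-.0155,.006,.0126)
im=grab_frame('scene')[:,:,::-1]; cv2.imwrite('pics/s2.png',cv2.resize(im[60:320,100:460],None,fx=2,fy=2))
```

```text
t 3.9 tx,ty,tz [ 0.053  0.002 -0.001] turn 0.0 F [-5.4  0.3  4.2] pos [ 0.5137 -0.0151  0.0058]
```

View pics/s2.png

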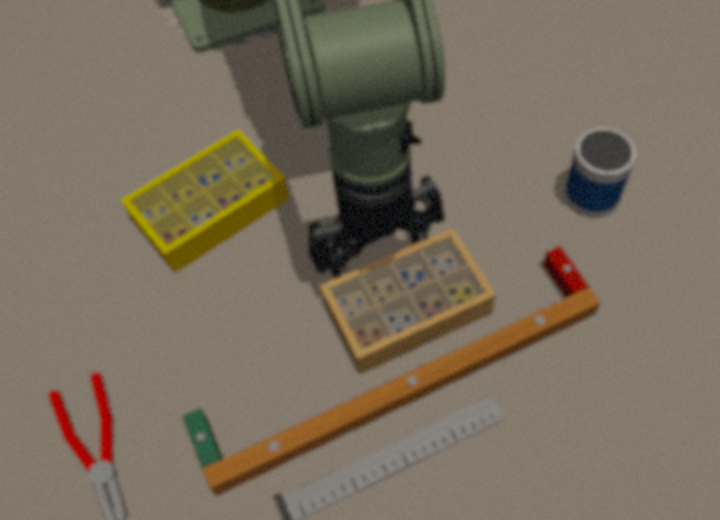

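Emit:
arm_command:
  moves:
    - {"gripper": 1, "tx": 0.006, "ty": 0, "tz": 0, "turn": 0}
    - {"gripper": 1, "tx": 0.012, "ty": 0, "tz": 0, "turn": 0}
    - {"gripper": 1, "tx": 0.018, "ty": 0, "tz": 0, "turn": 0}
    - {"gripper": 1, "tx": 0.024, "ty": 0, "tz": 0, "turn": 0}
    - {"gripper": 1, "tx": 0.03, "ty": 0, "tz": 0, "turn": 0}
    - {"gripper": 1, "tx": 0.036, "ty": 0, "tz": 0, "turn": 0}
    - {"gripper": 1, "tx": 0.04, "ty": 0, "tz": 0, "turn": 0}
    - {"gripper": 1, "tx": 0.044, "ty": 0, "tz": 0, "turn": 0}
    - {"gripper": 1, "tx": 0.048, "ty": 0, "tz": 0, "turn": 0}
    - {"gripper": 1, "tx": 0.05, "ty": 0, "tz": 0, "turn": 0}

```text
time_s: 5.2
ee_pos: [0.5401, -0.0153, 0.006]
eef_rot: [-3.142, -0.0, 0.012]
force: [-2.4, 1.1, -1.6]
finger_gap: 0.999
finger_force: 1.2
```

Run:
```python
from h import *
go(.545,-.0155,.006,.0126)
im=grab_frame('scene')[:,:,::-1]; cv2.imwrite('pics/s3.png',cv2.resize(im[150:320,180:420],None,fx=3,fy=3))
```

```text
t 5.2 tx,ty,tz [0.01  0.001 0.   ] turn -0.0 F [-2.4  1.1 -1.6] pos [ 0.5401 -0.0153  0.006 ]
```

View pics/s3.png

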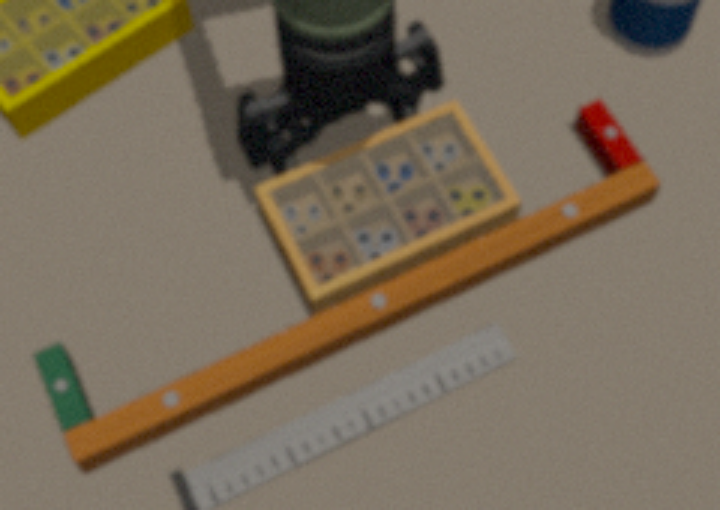

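Emit:
arm_command:
  moves:
    - {"gripper": 1, "tx": -0.03, "ty": 0, "tz": 0, "turn": 0}
    - {"gripper": 1, "tx": -0.06, "ty": 0, "tz": 0, "turn": 0}
    - {"gripper": 1, "tx": -0.06, "ty": 0, "tz": -0.06, "turn": 0}
    - {"gripper": 0.5, "tx": -0.06, "ty": 0, "tz": -0.14, "turn": 0}
    - {"gripper": 0, "tx": -0.06, "ty": 0, "tz": -0.22, "turn": 0}
    - {"gripper": 0, "tx": -0.06, "ty": 0, "tz": -0.3, "turn": 0.1}
    - {"gripper": 0, "tx": -0.03, "ty": -0.05, "tz": -0.35, "turn": 0.2}
    - {"gripper": 0, "tx": 0, "ty": -0.12, "tz": -0.35, "turn": 0.3}
    - {"gripper": 0, "tx": 0.05, "ty": -0.18, "tz": -0.35, "turn": 0.4}
    - {"gripper": 0, "tx": 0.1, "ty": -0.22, "tz": -0.35, "turn": 0.5}

```text
time_s: 6.5
ee_pos: [0.5895, 0.0967, 0.1821]
eef_rot: [-3.14, -0.002, -0.778]
force: [-0.5, -0.4, -0.2]
finger_gap: 0.501
finger_force: 0.0
```

Run:
```python
from h import *
go(.602,.105,.18,-1.5582); print(get_obs()['joints'])
```

```text
t 6.5 tx,ty,tz [ 0.006 -0.029  0.004] turn 0.497 F [-0.5 -0.4 -0.2] pos [0.5895 0.0967 0.1821]
[1.76594851e-02 2.94435089e-01 1.53781465e+00 2.83223296e-04
 1.30674695e+00 2.36597397e+00]
```

Emit:
arm_command:
  moves:
    - {"gripper": 0, "tx": 0, "ty": 0, "tz": 0, "turn": -0.1}
    - {"gripper": 0, "tx": 0, "ty": 0, "tz": 0, "turn": -0.2}
    - {"gripper": 0, "tx": 0, "ty": 0, "tz": 0, "turn": -0.3}
    - {"gripper": 0, "tx": 0, "ty": 0, "tz": 0, "turn": -0.4}
    - {"gripper": 0, "tx": 0, "ty": 0, "tz": 0, "turn": -0.5}
    - {"gripper": 0, "tx": 0, "ty": 0, "tz": 0, "turn": -0.6}
    - {"gripper": 0, "tx": 0, "ty": 0, "tz": 0, "turn": -0.7}
    - {"gripper": 0, "tx": 0, "ty": 0, "tz": 0, "turn": -0.8}
    - {"gripper": 0, "tx": 0, "ty": 0, "tz": 0, "turn": -0.9}
    - {"gripper": 0, "tx": 0, "ty": 0, "tz": 0, "turn": -1}

```text
time_s: 7.75
ee_pos: [0.5889, 0.0952, 0.1817]
eef_rot: [3.14, -0.001, 0.802]
force: [0.1, 0.6, -0.7]
finger_gap: 0.499
finger_force: 0.0
```

Run:
```python
from h import *
go(.602,.105,.18,1.5834); print(get_obs()['joints'][5],get_obs()['eef_rot'])
im=grab_frame('scene')[:,:,::-1]; cv2.imwrite('pics/s4.png',im)
im=grab_frame('top')[:,:,::-1]; cv2.imwrite('pics/t4.png',im)
hsv=cv2.cvtColor(im.copy(),cv2.COLOR_BGR2HSV)
```

```text
t 7.75 tx,ty,tz [0.032 0.005 0.004] turn -0.497 F [ 0.1  0.6 -0.7] pos [0.5889 0.0952 0.1817]
0.7835176387431156 [ 3.14035565e+00 -1.45741735e-03  8.02449912e-01]
```

Emit:
arm_command:
  moves:
    - {"gripper": 0, "tx": 0.01, "ty": 0.002, "tz": 0, "turn": -0.1}
    - {"gripper": 0, "tx": 0.02, "ty": 0.005, "tz": 0, "turn": -0.2}
    - {"gripper": 0, "tx": 0.032, "ty": 0.005, "tz": 0, "turn": -0.3}
    - {"gripper": 0, "tx": 0.032, "ty": 0.005, "tz": 0.0, "turn": -0.4}
    - {"gripper": 0, "tx": 0.032, "ty": 0.005, "tz": 0.0, "turn": -0.497}
    - {"gripper": 0, "tx": 0.032, "ty": 0.005, "tz": 0.04, "turn": -0.497}
    - {"gripper": 0, "tx": 0.032, "ty": 0.005, "tz": 0.08, "turn": -0.497}
    - {"gripper": 0, "tx": 0.032, "ty": 0.005, "tz": 0.12, "turn": -0.497}
    - {"gripper": 0, "tx": 0.032, "ty": 0.005, "tz": 0.16, "turn": -0.497}
    - {"gripper": 0, "tx": 0.032, "ty": 0.005, "tz": 0.18, "turn": -0.497}

```text
time_s: 9.1
ee_pos: [0.6002, 0.1049, 0.0887]
eef_rot: [-3.138, 0.0, 1.578]
force: [0.0, -0.3, -0.9]
finger_gap: 0.498
finger_force: 0.0
```

Run:
```python
from h import *
go(.602,.105,.012,1.5834); print(get_obs()['eef_rot'])
im=grab_frame('scene')[:,:,::-1]; cv2.imwrite('pics/s5.png',cv2.resize(im[110:320,180:440],None,fx=2.8,fy=2.8))
```

```text
t 9.1 tx,ty,tz [0.    0.004 0.153] turn -0.004 F [ 0.  -0.3 -0.9] pos [0.6002 0.1049 0.0887]
[-3.13812091e+00  8.97289926e-05  1.57764446e+00]
```

View pics/s5.png

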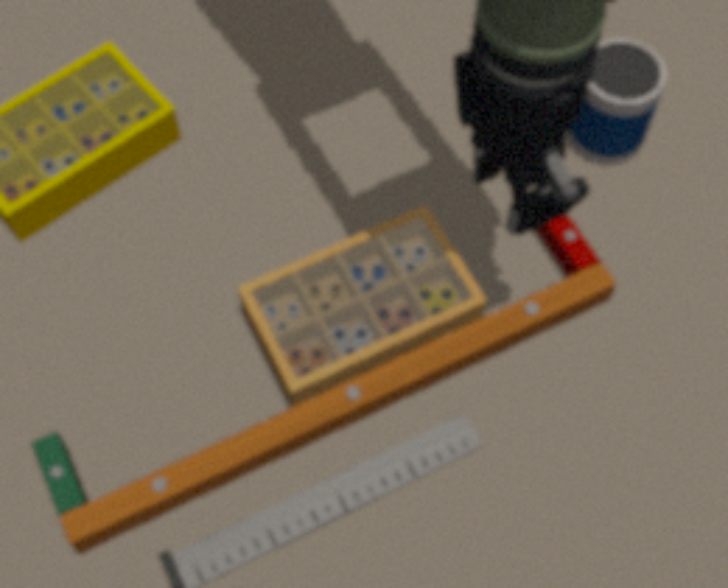

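Run:
```python
from h import *
P=np.array([(425,207),(487,300),(297,388),(240,288)])/2.8+[180,110]
print(cast('scene',P,.042).round(4))
Q=np.array([(85,505),(75,515)])/2.8+[180,110]
print(cast('scene',Q,.03).round(4))
```

```text
[[ 0.5556  0.0686]
 [ 0.6482  0.0714]
 [ 0.6493 -0.0841]
 [ 0.557  -0.0885]]
[[ 0.6582 -0.2487]
 [ 0.6618 -0.2571]]
```

Emit:
arm_command:
  moves:
    - {"gripper": 0, "tx": 0, "ty": 0, "tz": 0.05, "turn": -0.004}
    - {"gripper": 0, "tx": 0, "ty": 0, "tz": 0.1, "turn": -0.004}
    - {"gripper": 0, "tx": 0, "ty": 0, "tz": 0.14, "turn": -0.004}
    - {"gripper": 0, "tx": 0, "ty": 0, "tz": 0.155, "turn": -0.004}
    - {"gripper": 0, "tx": 0, "ty": 0, "tz": 0.155, "turn": -0.004}
    - {"gripper": 0, "tx": -0.02, "ty": 0, "tz": 0.155, "turn": -0.004}
    - {"gripper": 0, "tx": -0.04, "ty": 0, "tz": 0.155, "turn": -0.004}
    - {"gripper": 0, "tx": -0.06, "ty": 0, "tz": 0.155, "turn": -0.004}
    - {"gripper": 0, "tx": -0.08, "ty": 0, "tz": 0.155, "turn": -0.004}
    - {"gripper": 0, "tx": -0.1, "ty": 0, "tz": 0.155, "turn": -0.004}

```text
time_s: 10.4
ee_pos: [0.6027, 0.0552, 0.0148]
eef_rot: [3.14, -0.002, 1.584]
force: [1.0, 4.8, 3.5]
finger_gap: 0.5
finger_force: 2.7
```

Run:
```python
from h import *
go(.602,-.065,.012,1.5834)
im=grab_frame('scene')[:,:,::-1]; cv2.imwrite('pics/s6.png',cv2.resize(im[110:320,180:440],None,fx=2.8,fy=2.8))
```

```text
t 10.4 tx,ty,tz [-0.24  -0.005  0.005] turn 0.0 F [1.  4.8 3.5] pos [0.6027 0.0552 0.0148]
```

View pics/s6.png

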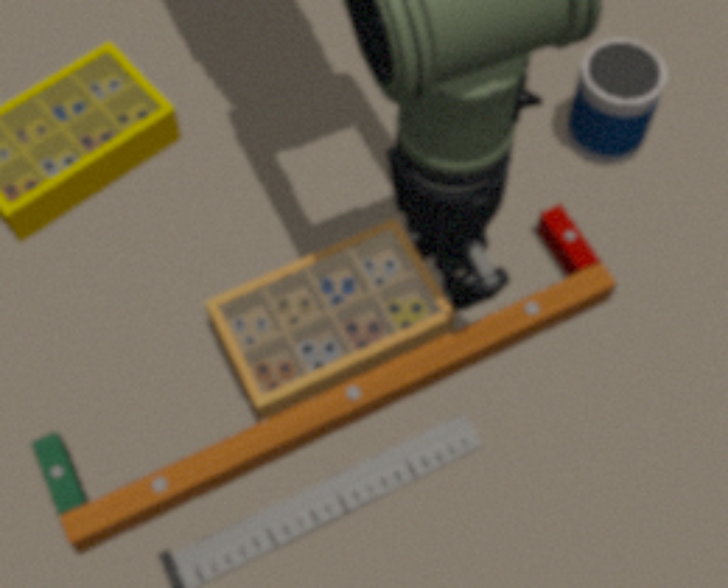

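The case is sliding along the rail, so I continue.

Emit:
arm_command:
  moves:
    - {"gripper": 0, "tx": -0.02, "ty": 0, "tz": 0.002, "turn": 0}
    - {"gripper": 0, "tx": -0.04, "ty": 0, "tz": 0.004, "turn": 0}
    - {"gripper": 0, "tx": -0.06, "ty": 0, "tz": 0.004, "turn": 0}
    - {"gripper": 0, "tx": -0.08, "ty": 0, "tz": 0.004, "turn": 0}
    - {"gripper": 0, "tx": -0.1, "ty": 0, "tz": 0.004, "turn": 0}
    - {"gripper": 0, "tx": -0.12, "ty": 0, "tz": 0.004, "turn": 0}
    - {"gripper": 0, "tx": -0.14, "ty": 0, "tz": 0.004, "turn": 0}
    - {"gripper": 0, "tx": -0.16, "ty": 0, "tz": 0.004, "turn": 0}
    - {"gripper": 0, "tx": -0.18, "ty": 0, "tz": 0.004, "turn": 0}
    - {"gripper": 0, "tx": -0.2, "ty": 0, "tz": 0.004, "turn": 0}

```text
time_s: 11.7
ee_pos: [0.6035, -0.0444, 0.0124]
eef_rot: [3.141, -0.002, 1.584]
force: [-0.0, 5.5, 3.4]
finger_gap: 0.503
finger_force: 2.8
```

Run:
```python
from h import *
go(.602,-.077,.012,1.5834)
im=grab_frame('scene')[:,:,::-1]; cv2.imwrite('pics/s7.png',cv2.resize(im[150:320,180:400],None,fx=3.2,fy=3.2))
```

```text
t 11.7 tx,ty,tz [-0.065 -0.004  0.001] turn 0.001 F [-0.   5.5  3.4] pos [ 0.6035 -0.0444  0.0124]
```

View pics/s7.png

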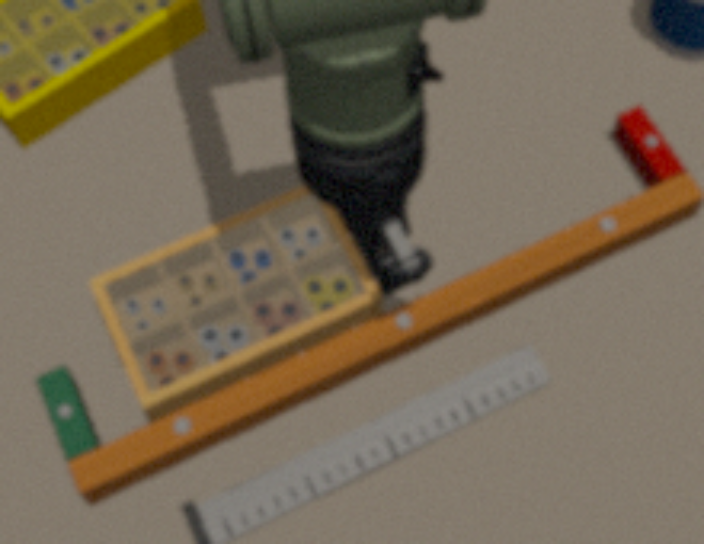

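Emit:
arm_command:
  moves:
    - {"gripper": 0, "tx": -0.01, "ty": 0, "tz": 0, "turn": 0}
    - {"gripper": 0, "tx": -0.02, "ty": 0, "tz": 0, "turn": 0}
    - {"gripper": 0, "tx": -0.028, "ty": 0, "tz": 0, "turn": 0}
    - {"gripper": 0, "tx": -0.034, "ty": 0, "tz": 0, "turn": 0}
    - {"gripper": 0, "tx": -0.04, "ty": 0, "tz": 0, "turn": 0}
    - {"gripper": 0, "tx": -0.044, "ty": 0, "tz": 0, "turn": 0}
    - {"gripper": 0, "tx": -0.048, "ty": 0, "tz": 0, "turn": 0}
    - {"gripper": 0, "tx": -0.052, "ty": 0, "tz": 0, "turn": 0}
    - {"gripper": 0, "tx": -0.056, "ty": 0, "tz": 0, "turn": 0}
    - {"gripper": 0, "tx": -0.058, "ty": 0, "tz": 0, "turn": 0}

```text
time_s: 13.0
ee_pos: [0.6038, -0.073, 0.0123]
eef_rot: [3.141, -0.002, 1.584]
force: [0.1, 5.9, 5.5]
finger_gap: 0.496
finger_force: 3.0
```

Emit:
arm_command:
  moves:
    - {"gripper": 0, "tx": -0.001, "ty": 0, "tz": 0, "turn": 0}
    - {"gripper": 0, "tx": -0.002, "ty": 0, "tz": 0, "turn": 0}
    - {"gripper": 0, "tx": -0.003, "ty": 0, "tz": 0, "turn": 0}
    - {"gripper": 0, "tx": -0.004, "ty": 0, "tz": 0, "turn": 0}
    - {"gripper": 0, "tx": -0.005, "ty": 0, "tz": 0, "turn": 0}
    - {"gripper": 0, "tx": -0.006, "ty": 0, "tz": 0, "turn": 0}
    - {"gripper": 0, "tx": -0.007, "ty": 0, "tz": 0, "turn": 0}
    - {"gripper": 0, "tx": -0.008, "ty": 0, "tz": 0, "turn": 0}
    - {"gripper": 0, "tx": -0.008, "ty": 0, "tz": 0, "turn": 0}
    - {"gripper": 0, "tx": -0.008, "ty": 0, "tz": 0, "turn": 0}

```text
time_s: 14.25
ee_pos: [0.6038, -0.077, 0.0122]
eef_rot: [3.141, -0.001, 1.584]
force: [-0.2, 6.0, 4.5]
finger_gap: 0.498
finger_force: 2.8
```

Emit:
arm_command:
  moves:
    - {"gripper": 0, "tx": -0.001, "ty": 0, "tz": 0, "turn": 0}
    - {"gripper": 0, "tx": -0.002, "ty": 0, "tz": 0, "turn": 0}
    - {"gripper": 0, "tx": -0.003, "ty": 0, "tz": 0, "turn": 0}
    - {"gripper": 0, "tx": -0.004, "ty": 0, "tz": 0, "turn": 0}
    - {"gripper": 0, "tx": -0.005, "ty": 0, "tz": 0, "turn": 0}
    - {"gripper": 0, "tx": -0.006, "ty": 0, "tz": 0, "turn": 0}
    - {"gripper": 0, "tx": -0.007, "ty": 0, "tz": 0, "turn": 0}
    - {"gripper": 0, "tx": -0.007, "ty": 0, "tz": 0, "turn": 0}
    - {"gripper": 0, "tx": -0.007, "ty": 0, "tz": 0, "turn": 0}
    - {"gripper": 0, "tx": -0.007, "ty": 0, "tz": 0, "turn": 0}

```text
time_s: 15.5
ee_pos: [0.6038, -0.0775, 0.0123]
eef_rot: [-3.142, -0.006, 1.584]
force: [-0.2, 13.2, 5.7]
finger_gap: 0.501
finger_force: 6.8
```

Run:
```python
from h import *
go(.602,-.077,.012,1.5834)
im=grab_frame('scene')[:,:,::-1]; cv2.imwrite('pics/s8.png',cv2.resize(im[190:310,180:330],None,fx=5,fy=5,interpolation=cv2.INTER_CUBIC))
```

```text
t 15.5 tx,ty,tz [ 0.001 -0.004  0.001] turn 0.001 F [-0.2 13.2  5.7] pos [ 0.6038 -0.0775  0.0123]
```

View pics/s8.png

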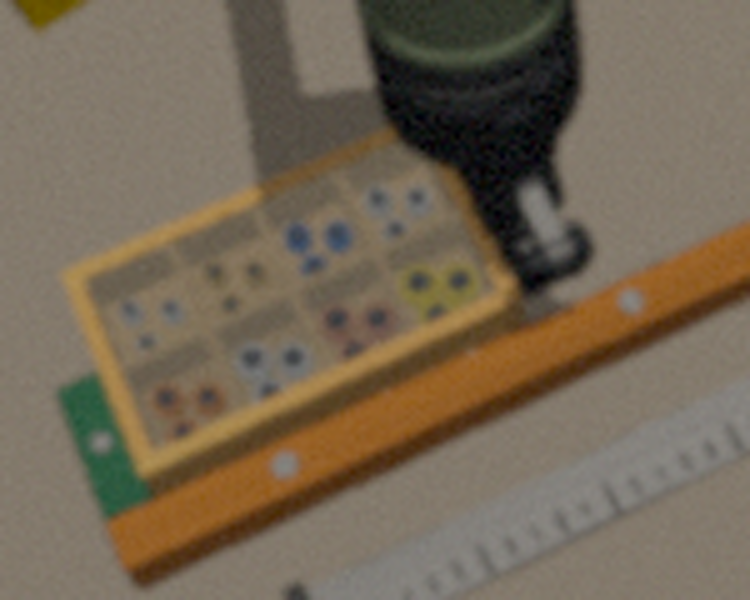

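The case now bears on the green block: the arm stalled at 13 N. I back off and come round for the final press against the rail.

Emit:
arm_command:
  moves:
    - {"gripper": 0, "tx": 0.02, "ty": 0, "tz": 0, "turn": 0}
    - {"gripper": 0, "tx": 0.06, "ty": 0, "tz": 0, "turn": 0}
    - {"gripper": 0, "tx": 0.08, "ty": 0, "tz": -0.06, "turn": 0}
    - {"gripper": 0, "tx": 0.08, "ty": 0, "tz": -0.15, "turn": 0}
    - {"gripper": 0, "tx": 0.08, "ty": 0, "tz": -0.25, "turn": 0}
    - {"gripper": 0.5, "tx": 0.08, "ty": -0.05, "tz": -0.3, "turn": 0.1}
    - {"gripper": 1, "tx": 0.05, "ty": -0.12, "tz": -0.3, "turn": 0.2}
    - {"gripper": 1, "tx": 0, "ty": -0.18, "tz": -0.3, "turn": 0.3}
    - {"gripper": 1, "tx": -0.08, "ty": -0.2, "tz": -0.3, "turn": 0.4}
    - {"gripper": 1, "tx": -0.18, "ty": -0.21, "tz": -0.3, "turn": 0.5}

```text
time_s: 16.8
ee_pos: [0.499, -0.1728, 0.1615]
eef_rot: [-3.141, 0.001, 0.795]
force: [1.0, -0.3, 0.3]
finger_gap: 1.002
finger_force: 0.0
```

Run:
```python
from h import *
go(.505,-.167,.16,.0126)
```

```text
t 16.8 tx,ty,tz [0.017 0.    0.003] turn 0.498 F [ 1.  -0.3  0.3] pos [ 0.499  -0.1728  0.1615]
```

Emit:
arm_command:
  moves:
    - {"gripper": 1, "tx": 0.016, "ty": 0, "tz": 0, "turn": 0.1}
    - {"gripper": 1, "tx": 0.016, "ty": 0, "tz": 0, "turn": 0.2}
    - {"gripper": 1, "tx": 0.016, "ty": 0, "tz": 0, "turn": 0.3}
    - {"gripper": 1, "tx": 0.016, "ty": 0, "tz": 0, "turn": 0.4}
    - {"gripper": 1, "tx": 0.016, "ty": 0, "tz": 0.04, "turn": 0.498}
    - {"gripper": 1, "tx": 0.016, "ty": 0, "tz": 0.1, "turn": 0.498}
    - {"gripper": 1, "tx": 0.016, "ty": 0, "tz": 0.17, "turn": 0.498}
    - {"gripper": 1, "tx": 0.016, "ty": 0, "tz": 0.24, "turn": 0.498}
    - {"gripper": 1, "tx": 0.016, "ty": 0, "tz": 0.29, "turn": 0.498}
    - {"gripper": 1, "tx": 0.016, "ty": 0, "tz": 0.31, "turn": 0.498}

```text
time_s: 18.05
ee_pos: [0.5039, -0.166, 0.0048]
eef_rot: [-3.14, 0.004, 0.017]
force: [0.4, 0.1, 0.7]
finger_gap: 0.997
finger_force: 0.0
```

Run:
```python
from h import *
go(.54,-.167,.006,.0126); print(get_obs()['eef_rot'])
```

```text
t 18.05 tx,ty,tz [ 0.072  0.003 -0.003] turn 0.003 F [0.4 0.1 0.7] pos [ 0.5039 -0.166   0.0048]
[-3.14002413  0.00378594  0.01716103]
```

Emit:
arm_command:
  moves:
    - {"gripper": 1, "tx": 0.01, "ty": 0, "tz": -0.002, "turn": 0.002}
    - {"gripper": 1, "tx": 0.02, "ty": 0, "tz": -0.002, "turn": 0.002}
    - {"gripper": 1, "tx": 0.03, "ty": 0, "tz": -0.002, "turn": 0.002}
    - {"gripper": 1, "tx": 0.04, "ty": 0, "tz": -0.002, "turn": 0.002}
    - {"gripper": 1, "tx": 0.05, "ty": 0, "tz": -0.002, "turn": 0.002}
    - {"gripper": 1, "tx": 0.058, "ty": 0, "tz": -0.002, "turn": 0.002}
    - {"gripper": 1, "tx": 0.064, "ty": 0, "tz": -0.002, "turn": 0.002}
    - {"gripper": 1, "tx": 0.068, "ty": 0, "tz": -0.002, "turn": 0.002}
    - {"gripper": 1, "tx": 0.072, "ty": 0, "tz": -0.002, "turn": 0.002}
    - {"gripper": 1, "tx": 0.074, "ty": 0, "tz": -0.002, "turn": 0.002}

```text
time_s: 19.3
ee_pos: [0.5417, -0.1665, 0.0076]
eef_rot: [-3.141, 0.002, 0.014]
force: [-5.0, 0.1, 3.2]
finger_gap: 0.995
finger_force: 2.1
```

Emit:
arm_command:
  moves:
    - {"gripper": 1, "tx": 0.001, "ty": 0, "tz": 0, "turn": 0}
    - {"gripper": 1, "tx": 0.002, "ty": 0, "tz": 0, "turn": 0}
    - {"gripper": 1, "tx": 0.003, "ty": 0, "tz": 0, "turn": 0}
    - {"gripper": 1, "tx": 0.004, "ty": 0, "tz": 0, "turn": 0}
    - {"gripper": 1, "tx": 0.005, "ty": 0, "tz": 0, "turn": 0}
    - {"gripper": 1, "tx": 0.006, "ty": 0, "tz": 0, "turn": 0}
    - {"gripper": 1, "tx": 0.007, "ty": 0, "tz": 0, "turn": 0}
    - {"gripper": 1, "tx": 0.008, "ty": 0, "tz": 0, "turn": 0}
    - {"gripper": 1, "tx": 0.008, "ty": 0, "tz": 0, "turn": 0}
    - {"gripper": 1, "tx": 0.008, "ty": 0, "tz": 0, "turn": 0}

```text
time_s: 20.55
ee_pos: [0.545, -0.1663, 0.0076]
eef_rot: [-3.141, 0.003, 0.014]
force: [-4.8, 0.4, 4.0]
finger_gap: 0.999
finger_force: 2.7
```

Still sliding; creep on.

Emit:
arm_command:
  moves:
    - {"gripper": 1, "tx": 0.001, "ty": 0, "tz": 0, "turn": 0}
    - {"gripper": 1, "tx": 0.002, "ty": 0, "tz": 0, "turn": 0}
    - {"gripper": 1, "tx": 0.003, "ty": 0, "tz": 0, "turn": 0}
    - {"gripper": 1, "tx": 0.004, "ty": 0, "tz": 0, "turn": 0}
    - {"gripper": 1, "tx": 0.005, "ty": 0, "tz": 0, "turn": 0}
    - {"gripper": 1, "tx": 0.006, "ty": 0, "tz": 0, "turn": 0}
    - {"gripper": 1, "tx": 0.006, "ty": 0, "tz": 0, "turn": 0}
    - {"gripper": 1, "tx": 0.006, "ty": 0, "tz": 0, "turn": 0}
    - {"gripper": 1, "tx": 0.006, "ty": 0, "tz": 0, "turn": 0}
    - {"gripper": 1, "tx": 0.006, "ty": 0, "tz": 0, "turn": 0}

```text
time_s: 21.8
ee_pos: [0.5468, -0.1662, 0.0075]
eef_rot: [-3.141, 0.006, 0.014]
force: [-9.2, 0.1, 6.4]
finger_gap: 1.004
finger_force: 4.4
```

Emit:
arm_command:
  moves:
    - {"gripper": 1, "tx": 0.001, "ty": 0, "tz": 0, "turn": 0}
    - {"gripper": 1, "tx": 0.002, "ty": 0, "tz": 0, "turn": 0}
    - {"gripper": 1, "tx": 0.003, "ty": 0, "tz": 0, "turn": 0}
    - {"gripper": 1, "tx": 0.004, "ty": 0, "tz": 0, "turn": 0}
    - {"gripper": 1, "tx": 0.005, "ty": 0, "tz": 0, "turn": 0}
    - {"gripper": 1, "tx": 0.006, "ty": 0, "tz": 0, "turn": 0}
    - {"gripper": 1, "tx": 0.006, "ty": 0, "tz": 0, "turn": 0}
    - {"gripper": 1, "tx": 0.006, "ty": 0, "tz": 0, "turn": 0}
    - {"gripper": 1, "tx": 0.006, "ty": 0, "tz": 0, "turn": 0}
    - {"gripper": 1, "tx": 0.006, "ty": 0, "tz": 0, "turn": 0}

```text
time_s: 23.05
ee_pos: [0.5468, -0.1661, 0.0073]
eef_rot: [-3.14, 0.012, 0.013]
force: [-17.2, -1.3, 12.7]
finger_gap: 1.002
finger_force: 8.4
```

Emit:
arm_command:
  moves:
    - {"gripper": 1, "tx": -0.01, "ty": 0, "tz": 0, "turn": 0}
    - {"gripper": 1, "tx": -0.04, "ty": 0, "tz": 0, "turn": 0}
    - {"gripper": 1, "tx": -0.08, "ty": 0, "tz": 0, "turn": 0}
    - {"gripper": 1, "tx": -0.08, "ty": 0, "tz": -0.08, "turn": 0}
    - {"gripper": 1, "tx": -0.08, "ty": 0, "tz": -0.18, "turn": 0}
    - {"gripper": 0.5, "tx": -0.08, "ty": 0, "tz": -0.28, "turn": 0}
    - {"gripper": 0, "tx": -0.08, "ty": 0, "tz": -0.35, "turn": -0.1}
    - {"gripper": 0, "tx": -0.12, "ty": -0.08, "tz": -0.35, "turn": -0.2}
    - {"gripper": 0, "tx": -0.18, "ty": -0.18, "tz": -0.35, "turn": -0.3}
    - {"gripper": 0, "tx": -0.24, "ty": -0.28, "tz": -0.35, "turn": -0.4}

```text
time_s: 24.3
ee_pos: [0.4296, -0.0269, 0.1827]
eef_rot: [3.141, -0.001, 0.646]
force: [-0.3, 1.6, -0.1]
finger_gap: 0.502
finger_force: 0.0
```

Run:
```python
from h import *
go(.603,-.05,.18,1.5834)
im=grab_frame('scene')[:,:,::-1].copy(); a=im[190:310,180:330]
t=grab_frame('top')[:,:,::-1].copy(); b=t[130:210,360:460]
cv2.imwrite('pics/t9f.png',t)
cv2.imwrite('pics/t9.png',np.hstack([cv2.resize(a,(400,320),interpolation=3),cv2.resize(b,(400,320),interpolation=3)]))
```

```text
t 24.3 tx,ty,tz [0.249 0.246 0.006] turn -0.597 F [-0.3  1.6 -0.1] pos [ 0.4296 -0.0269  0.1827]
```

View pics/t9.png

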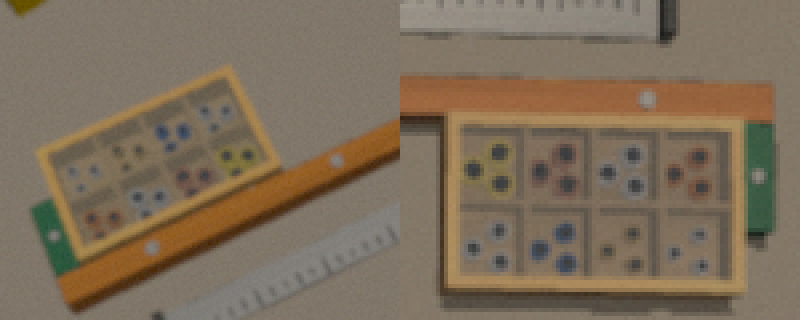

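Both sides look closed. I press the end once more to confirm it is seated on the green block.

Emit:
arm_command:
  moves:
    - {"gripper": 0, "tx": 0.04, "ty": 0.04, "tz": 0, "turn": -0.1}
    - {"gripper": 0, "tx": 0.1, "ty": 0.1, "tz": 0, "turn": -0.2}
    - {"gripper": 0, "tx": 0.17, "ty": 0.17, "tz": 0, "turn": -0.3}
    - {"gripper": 0, "tx": 0.23, "ty": 0.23, "tz": 0, "turn": -0.4}
    - {"gripper": 0, "tx": 0.26, "ty": 0.24, "tz": 0, "turn": -0.5}
    - {"gripper": 0, "tx": 0.26, "ty": 0.24, "tz": 0, "turn": -0.597}
    - {"gripper": 0, "tx": 0.26, "ty": 0.24, "tz": 0.05, "turn": -0.597}
    - {"gripper": 0, "tx": 0.26, "ty": 0.24, "tz": 0.12, "turn": -0.597}
    - {"gripper": 0, "tx": 0.26, "ty": 0.24, "tz": 0.16, "turn": -0.597}
    - {"gripper": 0, "tx": 0.26, "ty": 0.24, "tz": 0.18, "turn": -0.597}

```text
time_s: 25.65
ee_pos: [0.606, -0.0466, 0.0913]
eef_rot: [-3.14, -0.0, 1.579]
force: [0.8, -0.3, -0.3]
finger_gap: 0.499
finger_force: 0.0
```

Run:
```python
from h import *
go(.603,-.045,.013,1.5834)
```

```text
t 25.65 tx,ty,tz [ 0.003 -0.006  0.157] turn -0.003 F [ 0.8 -0.3 -0.3] pos [ 0.606  -0.0466  0.0913]
```

Emit:
arm_command:
  moves:
    - {"gripper": 0, "tx": 0.002, "ty": -0.006, "tz": 0.06, "turn": -0.003}
    - {"gripper": 0, "tx": 0.002, "ty": -0.006, "tz": 0.12, "turn": -0.003}
    - {"gripper": 0, "tx": 0.002, "ty": -0.006, "tz": 0.157, "turn": -0.003}
    - {"gripper": 0, "tx": 0.002, "ty": -0.006, "tz": 0.157, "turn": -0.003}
    - {"gripper": 0, "tx": -0.02, "ty": -0.006, "tz": 0.157, "turn": -0.003}
    - {"gripper": 0, "tx": -0.04, "ty": -0.006, "tz": 0.157, "turn": -0.003}
    - {"gripper": 0, "tx": -0.05, "ty": -0.006, "tz": 0.157, "turn": -0.003}
    - {"gripper": 0, "tx": -0.056, "ty": -0.006, "tz": 0.157, "turn": -0.003}
    - {"gripper": 0, "tx": -0.06, "ty": -0.006, "tz": 0.157, "turn": -0.003}
    - {"gripper": 0, "tx": -0.062, "ty": -0.006, "tz": 0.157, "turn": -0.003}

```text
time_s: 26.9
ee_pos: [0.6039, -0.0772, 0.0143]
eef_rot: [-3.141, -0.0, 1.584]
force: [0.4, 1.9, 0.7]
finger_gap: 0.5
finger_force: 0.8
```

Emit:
arm_command:
  moves:
    - {"gripper": 0, "tx": -0.001, "ty": 0, "tz": 0, "turn": 0}
    - {"gripper": 0, "tx": -0.002, "ty": 0, "tz": 0, "turn": 0}
    - {"gripper": 0, "tx": -0.003, "ty": 0, "tz": 0, "turn": 0}
    - {"gripper": 0, "tx": -0.004, "ty": 0, "tz": 0, "turn": 0}
    - {"gripper": 0, "tx": -0.005, "ty": 0, "tz": 0, "turn": 0}
    - {"gripper": 0, "tx": -0.005, "ty": 0, "tz": 0, "turn": 0}
    - {"gripper": 0, "tx": -0.005, "ty": 0, "tz": 0, "turn": 0}
    - {"gripper": 0, "tx": -0.005, "ty": 0, "tz": 0, "turn": 0}
    - {"gripper": 0, "tx": -0.005, "ty": 0, "tz": 0, "turn": 0}
    - {"gripper": 0, "tx": -0.005, "ty": 0, "tz": 0, "turn": 0}

```text
time_s: 28.15
ee_pos: [0.6038, -0.0775, 0.0143]
eef_rot: [-3.141, -0.003, 1.584]
force: [0.3, 7.5, 3.1]
finger_gap: 0.498
finger_force: 4.0
```

It stalls at the same place (y = -0.0775), so the end is seated. I retreat.

Emit:
arm_command:
  moves:
    - {"gripper": 0, "tx": 0.01, "ty": 0, "tz": 0, "turn": 0}
    - {"gripper": 0, "tx": 0.04, "ty": 0, "tz": 0, "turn": 0}
    - {"gripper": 0, "tx": 0.07, "ty": 0, "tz": 0, "turn": 0}
    - {"gripper": 0, "tx": 0.07, "ty": 0, "tz": -0.08, "turn": 0}
    - {"gripper": 0, "tx": 0.07, "ty": 0, "tz": -0.18, "turn": 0}
    - {"gripper": 0, "tx": 0.07, "ty": 0, "tz": -0.28, "turn": 0}
    - {"gripper": 0, "tx": 0.07, "ty": -0.1, "tz": -0.35, "turn": 0}
    - {"gripper": 0, "tx": 0.07, "ty": -0.2, "tz": -0.35, "turn": 0}
    - {"gripper": 0, "tx": 0.1, "ty": -0.3, "tz": -0.35, "turn": 0}
    - {"gripper": 0, "tx": 0.12, "ty": -0.36, "tz": -0.35, "turn": 0}

```text
time_s: 29.4
ee_pos: [0.4206, -0.0212, 0.1889]
eef_rot: [-3.141, -0.0, 1.585]
force: [0.4, -1.1, -0.0]
finger_gap: 0.499
finger_force: 0.0
```

Run:
```python
from h import *
im=grab_frame('top')[:,:,::-1].copy();hsv=cv2.cvtColor(im,cv2.COLOR_BGR2HSV)
h0=cv2.imread('pics/top0.png')
# bystander areas: mean difference from first picture
for n,(a,b,c,d) in dict(pliers=(475,155,510,240),rule=(315,120,435,142),tin=(185,188,228,228),green=(455,140,465,190),yellow=(355,268,450,335)).items():
    print(n,cv2.absdiff(im,h0)[b:d,a:c].mean().round(2))
cv2.imwrite('pics/end.png',cv2.resize(im[120:260,310:470],None,fx=4,fy=4,interpolation=3))
m=cv2.inRange(hsv,(14,60,90),(28,255,255))
print(rect('top',blob(hsv,(14,60,90),(28,255,255),(365,158,447,210)),.042))
```

```text
pliers 2.98
rule 3.13
tin 2.87
green 2.94
yellow 16.77
(array([ 605.8, -166.9]), array([ 98.9, 165.5]), 0.22, [[556.0, -84.0], [557.0, -250.0], [656.0, -249.0], [655.0, -84.0]])
```

View pics/end.png

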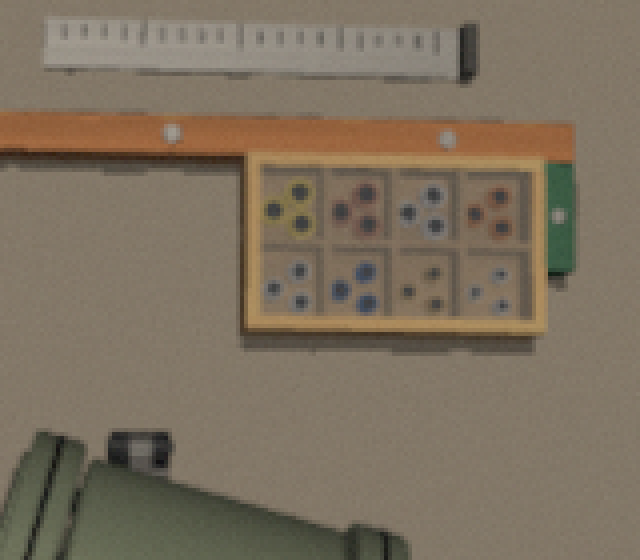

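The case lies parallel to the rail and up against it, with its end on the green block at about (547,215). The areas around the pliers, tin and rule are unchanged, and the yellow case's area differs because the arm covers it in this view.

```bash
python3 -c "
from cell import *
print(finish_job())"
```

```text
the job is handed in; nothing more can be done
None
```

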